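# Find the heavy side of a weighted wobble ball in the painting lathe and hold it down

## Robot

A 7-joint arm with a two-finger parallel gripper is mounted at the origin on the work surface. World frame = base frame: x ahead of the robot, y to its left, z up, the work surface at z = 0. Lengths are in mm, angles in rad, forces in N, time in s.
With the tool pointing down it reaches from about 400 to 925 mm from the base axis. Payload 4.1 kg.
Tool frame: the origin (TCP) lies at the very end of the fingers, on their centre line; the grasp point (between the pads) lies 19 mm behind it; z points along the fingers, y is the direction in which the jaws open and shut (so a half turn about z gives the same grasp; the last joint's range is limited). The gripper opens to 85 mm and grips with 20 to 120 N. Pads are 22 mm wide; open, the fingers measure 114 mm over their backs; the gripper's body (76 mm by 85 mm) begins 54 mm behind the grasp point. The pads swing forward as they close: fully open they stand 13 mm farther back than shut.
Start: joints at [1.166, 0.398, 0.045, 1.537, -0.019, 1.207, -0.051], TCP at [195.723, -619.868, 231.347] pointing down, gripper open.
Joint ranges: [-2.82, 2.82], [-0.49, 2.23], [-1.37, 1.46], [0, 2.46], [-1.36, 4.5], [0.23, 2], [-2.94, 2.94]. Speed limits (rad/s): [2.57, 2.57, 3.14, 3.14, 3.14, 3.14, 3.14].

## Interface

Orientations are given as a unit quaternion [x, y, z, w].
In Python, from workcell import r gives the robot as it stands. The module is installed in compiled form; this text tells all that it offers.
- The arm moves only by the shell command python3 -m handwheel 'ROWS' [FORCE]. ROWS is JSON, a list of rows, each a list of 5 numbers: the closure, from -1 (fully open) to 1 (shut), then the shift along the tool's x, y, z in cm, then the turn about the tool's z in rad. A call has 1 to 20 rows; each row is the pose to reach, as a shift and turn from the pose measured when the call began, along the tool's axes at that moment; what a row does not reach only later rows make up. A row lasts 1/10 s, in which the tool goes at most 50 mm and 8.59 degrees, less where a joint would pass 70% of its speed; a pose out of reach is approached as far as the arm can. A call with a gripper value outside its range is refused whole. The fingers move at their own pace and stop on an object; FORCE is the grip in N (left out, the last holds). Time passes only in rows, so rows that repeat a pose let the fingers close. It gives the time, the measured TCP pose, the force and the opening at its end, in the units of the state.
- r.sense(): the state, without advancing time (a new reading comes with each control period).
- r.read_camera(name): name is "scene" or "top"; returns the picture (420x560x3 uint8, blue, green, red); there is no depth.
- r.camera_params(name): a dict with "fx", "fy", "cx", "cy" (pixels), "dist" ([k1, k2, p1, p2, k3] as OpenCV has them; the pictures are not rectified), "T" (4x4, takes a point from camera to world coordinates). Camera axes: x right, y down, z forward; pixel columns grow to the right and rows downward; lengths in mm; the calibration is good to about 2 mm. A picture is of the moment at which its call begins. camera_params takes no time and is no camera call.
- r.sign_off(): hands the job in, once; it reports no verdict.
The state is a dict: "clock": time; "joint_positions": joint angles; "qd": joint speeds; "joint_efforts": joint torques, N m; "tcp_pos": TCP position; "tcp_rot": TCP orientation; "contact_force": force on the tool from outside, world axes, zero at the start; "torque": the same for the moment, N m; "grip_width": opening from 0.0 (shut) to 1.0 (fully open).
Only numpy, scipy, OpenCV 4.12 (cv2) and the standard library are available. Lean on these libraries where they do the work, as an engineer would, in place of code of your own. Each camera call takes 0.05 s, during which the arm holds its last target.

## Task

The primed wobble ball in the painting lathe has a weight glued inside one side, and its face must be painted opposite that. Grip the crank handle and turn the ball by it, carrying its heavy side over the top at least once, to feel where it is; then bring the heavy side straight down and finish still gripping the handle and holding the ball still there. Do not touch the tacky ball, and leave the two paint cups, the varnish and glue bottles and the brush where they are.

Things in the scene. Friction and masses are not known exactly. Their poses are not given: they have to be found in the camera images.
- lathe: Ball-painting lathe, fixed: beech board 180 x 270 x 20 mm, two uprights 56 mm wide, 153 mm high, carrying a level axle 125 mm above the table. Origin: on the table under the ball's centre. y: level along the axle, from crank end (-y) to tail knob (+y); x: level, square to it; z up. Crank-side upright's outer face: y = -100 mm. Hand rest at x = -92 mm, top 95 mm high, within 75 mm either side of y = 0.
- axle_end (a point): Fixed point on the axle's centre line, 125 mm above the table, 160 mm from the ball's centre on the crank side (lathe y = -160 mm), just past the end of the axle: the middle of the circle in which the crank handle travels. Axes as lathe.
- handle: Crank handle: level wooden sleeve, 20 mm in diameter, 64 mm long, parallel to the axle; it turns freely on its pin, so one grip lasts all the way round. Origin: its middle, at lathe y = -158 mm, 40 mm from the axle's line (crank radius). The crank arm's outer face is at lathe y = -120 mm. A counterweight on the arm opposite the handle balances the crank (within 0.001 N m); its face is at y = -122 mm.
- spindle (a joint): Angle of crank and ball, rad, no stops. 0: handle straight above the axle; it grows as the handle goes over towards lathe +x (handle at x = 40 mm sin, z = 125 + 40 cos). It stays at any angle it is left at: the bush drags with about 0.21 N m (5 N at the handle) either way. The heavy side adds to that or helps by up to 0.12 to 0.17 N m (3 to 4 N), times the sine of its angle from straight down.
- ball: Hollow white ball, 120 mm in diameter, freshly primed and tacky, clamped between two rubber cups on the axle; turns with the crank and does not slip. Origin: its centre. A weight of about 0.4 kg is glued inside one side, its centre 36 mm from the axle's line, level with the ball's centre along the axle. On which side differs from ball to ball, unrelated to the crank or the ball's axes, and cannot be seen.
- cup_big: Bystander: white plastic paint cup, 78 mm across the rim, 96 mm high, half full of yellow paint, near the free end of the crank handle. Origin: centre of its underside.
- cup_near: Bystander: white plastic paint cup of the same size, with magenta paint, on the far side of the lathe near the crank. Origin: centre of its underside.
- varnish: Bystander: small amber varnish bottle, 34 mm across, 70 mm high, on the far side of the lathe. Origin: centre of its underside.
- brush: Bystander: paint brush, 190 mm long, lying beyond the lathe's tail knob. Origin: in its handle.
- glue: Bystander: white glue bottle, 48 mm across, 130 mm high. Origin: centre of its underside.

How it is judged:
By the outcome, as a careful person would: the job done as asked, in the order asked, and still so for the second after the job is handed in, while the arm keeps its last pose, push and grip.
It also fails if it takes over 72 s, if anything falls off the work surface, if the arm or the gripper's body presses on something with over 40 N, if the wrist force passes 120 N, or if a joint passes its speed limit or range.

## Working session

There is one attempt and no reset: what is moved stays moved. The work goes in short steps, Python scripts to look and compute and a shell command to move; the robot and the scene stay as the last step left them, time stands still between calls to the robot, and variables do not carry over. Pictures are saved under pics/ and viewed, and the job is handed in when it is done.

```bash
mkdir -p pics
python3 - <<'E'
from workcell import r
import cv2
s=r.sense(); print(s)
for n in ("scene","top"):
    cv2.imwrite(f"pics/{n}0.png",r.read_camera(n)); p=r.camera_params(n); print(n,p)
E
```

```text
{'clock': 0.0, 'joint_positions': array([ 1.16600663,  0.39919483,  0.04505867,  1.53786777, -0.01870794,
        1.20688813, -0.05071834]), 'qd': array([ 7.65324204e-04, -1.15094818e-04,  1.97816811e-03, -7.31653517e-04,
        9.99908786e-04, -9.81646769e-05,  4.56769828e-05]), 'joint_efforts': array([ 1.06466541e-03, -4.75121605e+01,  1.36481747e+00, -2.54222345e+01,
        1.15414563e-02,  9.34620621e-03,  1.53177626e-05]), 'tcp_pos': array([ 195.50112755, -619.24744638,  230.26756909]), 'tcp_rot': array([ 9.88328673e-01,  1.52333505e-01, -2.14587323e-04, -9.44019274e-04]), 'contact_force': array([ 0.69678805, -0.70513705, -0.31877976]), 'torque': array([0.0099097 , 0.02157251, 0.08944584]), 'grip_width': 0.9965527834130772}
scene {'fx': 545.3626111448867, 'fy': 545.3626111448867, 'cx': 273.65796847172743, 'cy': 213.03201376992513, 'dist': array([0.0314665, 0.       , 0.       , 0.       , 0.       ]), 'T': array([[ 6.55600522e-01,  5.85822335e-01, -4.76445325e-01,
         1.27239049e+03],
       [ 7.55100347e-01, -5.11442150e-01,  4.10183366e-01,
        -5.24753648e+02],
       [-3.37964437e-03, -6.28680459e-01, -7.77656388e-01,
         1.15042619e+03],
       [ 0.00000000e+00,  0.00000000e+00,  0.00000000e+00,
         1.00000000e+00]])}
top {'fx': 469.8781500787695, 'fy': 469.8781500787695, 'cx': 275.9290184736321, 'cy': 204.9604223925739, 'dist': array([0.04625433, 0.        , 0.        , 0.        , 0.        ]), 'T': array([[-1.31783696e-02, -9.93104434e-01,  1.16489970e-01,
         4.63702063e+02],
       [-9.99782623e-01,  1.49693397e-02,  1.45129465e-02,
         3.53648341e+00],
       [-1.61566495e-02, -1.16273391e-01, -9.93085828e-01,
         1.42014520e+03],
       [ 0.00000000e+00,  0.00000000e+00,  0.00000000e+00,
         1.00000000e+00]])}
```

View pics/scene0.png

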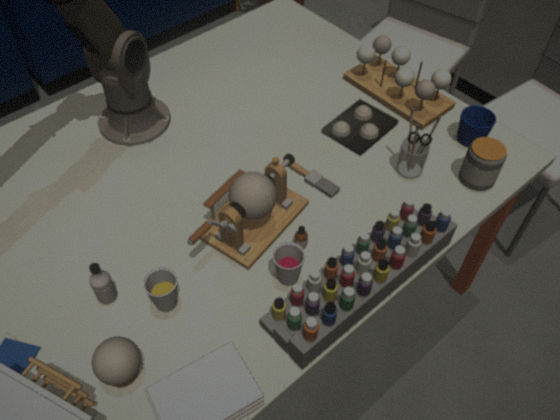

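View pics/top0.png

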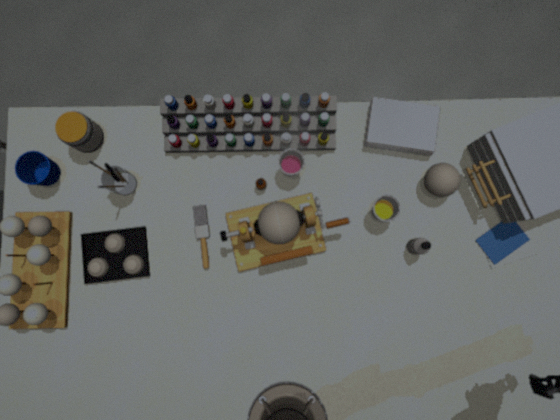

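The scene and top views show the lathe around (278,222) in the top view. The handle is at about (338,224), the yellow cup at (384,210) and the magenta cup at (290,163). I'll zoom in.

Run:
```python
import cv2
a=cv2.imread("pics/top0.png")[140:290,190:440]; cv2.imwrite("pics/topz.png",cv2.resize(cv2.convertScaleAbs(a,alpha=1.6),None,fx=3.2,fy=3.2,interpolation=cv2.INTER_CUBIC))
a=cv2.imread("pics/scene0.png")[140:320,130:350]; cv2.imwrite("pics/scenez.png",cv2.resize(cv2.convertScaleAbs(a,alpha=1.8),None,fx=3.3,fy=3.3,interpolation=cv2.INTER_CUBIC))
```

```text
(no output)
```

View pics/topz.png

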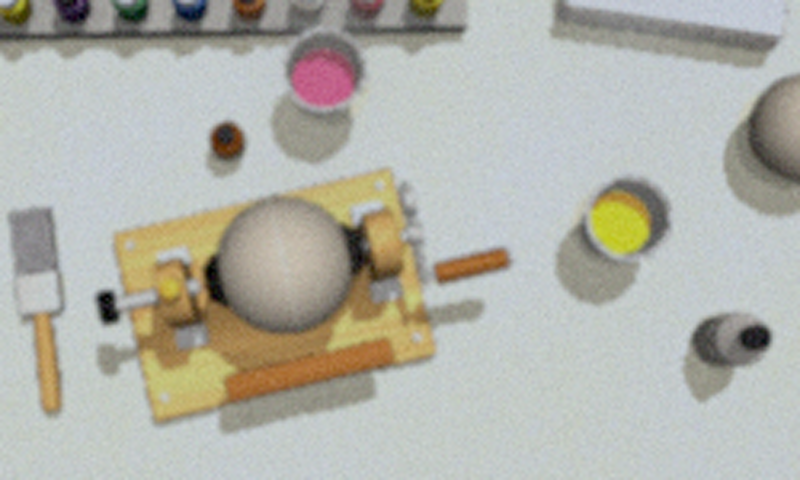

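View pics/scenez.png

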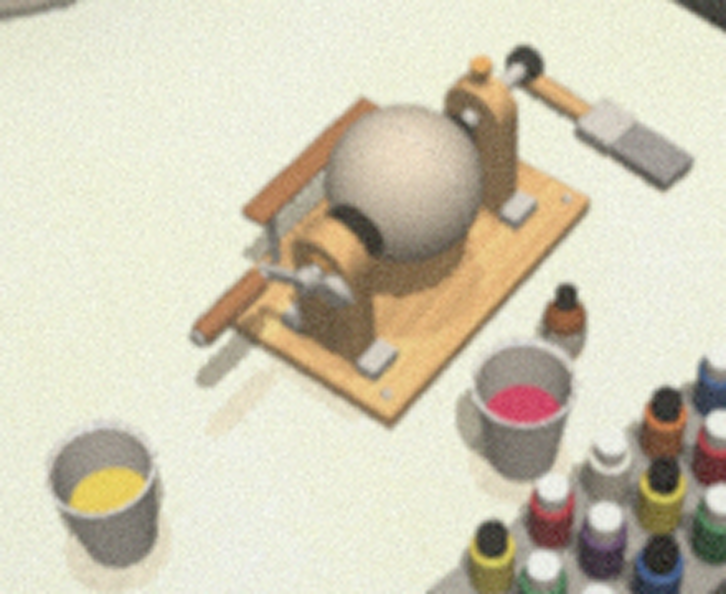

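```bash
cat > h.py <<'E'
import numpy as np, cv2
from scipy.optimize import least_squares
from workcell import r
P={n:r.camera_params(n) for n in("scene","top")}
def proj(n,X):
    p=P[n];T=np.linalg.inv(p["T"]);K=np.array([[p["fx"],0,p["cx"]],[0,p["fy"],p["cy"]],[0,0,1.]])
    return cv2.projectPoints(np.atleast_2d(X).astype(float),cv2.Rodrigues(T[:3,:3])[0],T[:3,3],K,p["dist"])[0][:,0]
def tp(u,v): return np.array([u/3.2+190-.35,v/3.2+140-.35])
def sp(u,v): return np.array([u/3.3+130-.35,v/3.3+140-.35])
def l2w(q,X):
    x,y,a=q;c,s=np.cos(a),np.sin(a);X=np.atleast_2d(X)
    return np.c_[x+c*X[:,0]-s*X[:,1],y+s*X[:,0]+c*X[:,1],X[:,2]]
E
cat > fit.py <<'E'
from h import *
obs=[("top",tp(115,235),(90,135,20)),("top",tp(390,170),(90,-135,20)),("top",tp(435,354),(-90,-135,20)),("top",tp(155,420),(-90,135,20)),
("top",tp(285,264),(0,0,125)),("scene",sp(391,418),(90,-135,20)),("scene",sp(589,203),(90,135,20)),("scene",sp(404,183),(0,0,125)),
]
def res(q): return np.concatenate([proj(n,l2w(q,X))[0]-uv for n,uv,X in obs])
s=least_squares(res,[550,0,.2],x_scale=[1,1,.01],loss="soft_l1");q=s.x
print(q,res(q).reshape(-1,2).round(1).tolist())
# handle: ends' pixels -> spindle angle
ho=[("top",tp(436,272),-126),("top",tp(508,258),-190),("scene",sp(262,285),-126),("scene",sp(198,333),-190)]
def H(a,y): return (40*np.sin(a),y,125+40*np.cos(a))
def rh(a): return np.concatenate([proj(n,l2w(q,H(a[0],y)))[0]-uv for n,uv,y in ho])
for a0 in(-2.5,-1.5,-.5,1.,2.5):
    t=least_squares(rh,[a0]);print(t.x,t.cost,rh(t.x).round(1))
a=t.x[0]
for n,uv,z in[("yel",tp(627,222),96),("mag",tp(325,72),96),("glue",tp(754,337),130)]:
    f=least_squares(lambda w:proj("top",[w[0],w[1],z])[0]-uv,[500,0]).x;
    c,s_=np.cos(q[2]),np.sin(q[2]);d=f-q[:2];print(n,f,"lathe",c*d[0]+s_*d[1],-s_*d[0]+c*d[1])
for f in(("axle_end",(0,-160,125)),):print(f,l2w(q,f[1]))
E
python3 fit.py
```

```text
[5.50309551e+02 2.45694135e+01 2.14499508e-01] [[-0.1, -1.3], [1.5, -1.3], [1.8, -0.2], [0.3, -0.0], [-3.2, 6.3], [-0.2, 0.5], [1.6, -1.3], [-0.4, -5.7]]
[-2.3913526] 49.56466020325317 [-4.5  3.8 -4.8  3.1  2.5 -2.7  4.3 -0.3]
[-2.39135262] 49.564660203253865 [-4.5  3.8 -4.8  3.1  2.5 -2.7  4.3 -0.3]
[-2.39135258] 49.564660203252416 [-4.5  3.8 -4.8  3.1  2.5 -2.7  4.3 -0.3]
[-2.39135258] 49.56466020325323 [-4.5  3.8 -4.8  3.1  2.5 -2.7  4.3 -0.3]
[3.89183273] 49.56466020325264 [-4.5  3.8 -4.8  3.1  2.5 -2.7  4.3 -0.3]
yel [ 602.84181208 -285.88094466] lathe -14.753594876038925 -314.5177176815989
mag [741.86567346 -22.53588031] lathe 177.13948128034644 -86.80012003777107
glue [ 499.78527642 -380.95770911] lathe -135.68628015275505 -385.4791601100041
('axle_end', (0, -160, 125)) [[ 584.36690041 -131.76387462  125.        ]]
```

```bash
cat > fit.py <<'E'
from h import *
B=[(90,135),(90,-135),(-90,-135),(-90,135)]
ob=[("top",tp(115,235),0),("top",tp(390,170),1),("top",tp(435,354),2),("top",tp(155,420),3),("scene",sp(391,418),1),("scene",sp(589,203),0)]
oo=[("top",tp(285,264),(0,0,125)),("scene",sp(404,183),(0,0,125))]
rest=[("top",tp(227,388),(-92,75,95)),("top",tp(393,352),(-92,-75,95)),("scene",sp(362,103),(-92,75,95)),("scene",sp(255,213),(-92,-75,95))]
def H(a,y): return (40*np.sin(a),y,125+40*np.cos(a))
ho=[("top",tp(436,272),-126),("top",tp(508,258),-190),("scene",sp(262,285),-126),("scene",sp(198,333),-190)]
def res(p):
    q=p[:3];R=[]
    for n,uv,i in ob:R.append(proj(n,l2w(q,(B[i][0]+p[3],B[i][1]+p[4],20)))[0]-uv)
    for n,uv,X in oo+rest:R.append(proj(n,l2w(q,X))[0]-uv)
    for n,uv,y in ho:R.append(proj(n,l2w(q,H(p[5],y)))[0]-uv)
    return np.concatenate(R)
for a0 in(-2.4,-1):
    s=least_squares(res,[550,0,.2,0,0,a0],x_scale=[1,1,.01,1,1,.02],loss="soft_l1");p=s.x;q=p[:3]
    print(s.cost,p.round(3),res(p).reshape(-1,2).round(1).tolist())
for n,uv,z in[("yel",tp(627,222),96),("mag",tp(325,72),96),("glue",tp(754,337),130)]:
    f=least_squares(lambda w:proj("top",[w[0],w[1],z])[0]-uv,[500,0]).x;
    c,s_=np.cos(q[2]),np.sin(q[2]);d=f-q[:2];print(n,f,"lathe",c*d[0]+s_*d[1],-s_*d[0]+c*d[1])
print(l2w(q,(0,-160,125)),l2w(q,H(p[5],-174)))
E
python3 fit.py
```

```text
10.863100197726883 [ 5.66811e+02  1.40810e+01  2.14000e-01 -1.52290e+01  1.52510e+01
 -2.00100e+00] [[-0.5, -0.7], [1.2, -0.7], [1.4, 0.4], [-0.1, 0.5], [-0.2, -0.2], [1.5, -1.9], [0.5, 0.3], [0.6, 0.1], [0.0, 0.4], [0.3, -0.5], [3.9, -1.0], [-1.0, 0.4], [0.3, 0.7], [0.1, -0.1], [-0.3, -1.4], [1.2, 1.3]]
10.863100197728784 [ 5.66811e+02  1.40810e+01  2.14000e-01 -1.52290e+01  1.52510e+01
 -2.00100e+00] [[-0.5, -0.7], [1.2, -0.7], [1.4, 0.4], [-0.1, 0.5], [-0.2, -0.2], [1.5, -1.9], [0.5, 0.3], [0.6, 0.1], [0.0, 0.4], [0.3, -0.5], [3.9, -1.0], [-1.0, 0.4], [0.3, 0.7], [0.1, -0.1], [-0.3, -1.4], [1.2, 1.3]]
yel [ 602.84181208 -285.88094466] lathe -28.53489763162714 -300.76741536672165
mag [741.86567346 -22.53588031] lathe 163.27517141658885 -72.9798951529153
glue [ 499.78527642 -380.95770911] lathe -149.4417121420915 -371.77292842514066
[[ 600.81158799 -142.26484597  125.        ]] [[ 568.26304761 -163.67037618  108.31480308]]
```

```bash
python3 -m handwheel '[[-1,10,-6.5,0,-0.3],[-1,20,-13,0,-0.6],[-1,30,-19.5,0,-0.9],[-1,40,-26,0,-1.2],[-1,49.3,-32.2,0,-1.48],[-1,49.3,-32.2,0,-1.48],[-1,49.3,-32.2,0,-1.48],[-1,49.3,-32.2,0,-1.48],[-1,49.3,-32.2,0,-1.48],[-1,49.3,-32.2,0,-1.48],[-1,49.3,-32.2,0,-1.48],[-1,49.3,-32.2,0,-1.48],[-1,49.3,-32.2,0,-1.48],[-1,49.3,-32.2,0,-1.48],[-1,49.3,-32.2,0,-1.48],[-1,49.3,-32.2,0,-1.48]]' 40
cat >> h.py <<'E'
def st():
    s=r.sense();x,y,z,w=s["tcp_rot"]
    from scipy.spatial.transform import Rotation as R
    M=R.from_quat(s["tcp_rot"]).as_matrix()
    return s,M
def goal(X,yaw=None):
    s,M=st();d=M.T@(np.array(X)-s["tcp_pos"])/10
    print("t",s["clock"],"pos",s["tcp_pos"].round(1),"xdir",np.arctan2(M[1,0],M[0,0]).round(3),"zax",M[:,2].round(3),"shift cm",d.round(2),"F",s["contact_force"].round(2),"w",round(s["grip_width"],3))
E
python3 -c "
from h import *
goal((568.3,-163.7,89))
cv2.imwrite('pics/s1.png',r.read_camera('scene')[100:340,100:380])
im=r.read_camera('top');cv2.imwrite('pics/t1.png',cv2.resize(im[140:290,190:440],None,fx=3.2,fy=3.2))"
```

```text
clock: 1.7
tcp_pos: [567.6, -165.8, 230.6]
tcp_rot: [0.628, 0.778, -0.0, -0.001]
contact_force: [0.3, 0.9, -0.9]
grip_width: 0.999
t 1.7 pos [ 567.6 -165.8  230.6] xdir 1.783 zax [-0.002  0.001 -1.   ] shift cm [ 0.18  0.13 14.16] F [ 0.34  0.87 -0.91] w 0.999
```

View pics/t1.png

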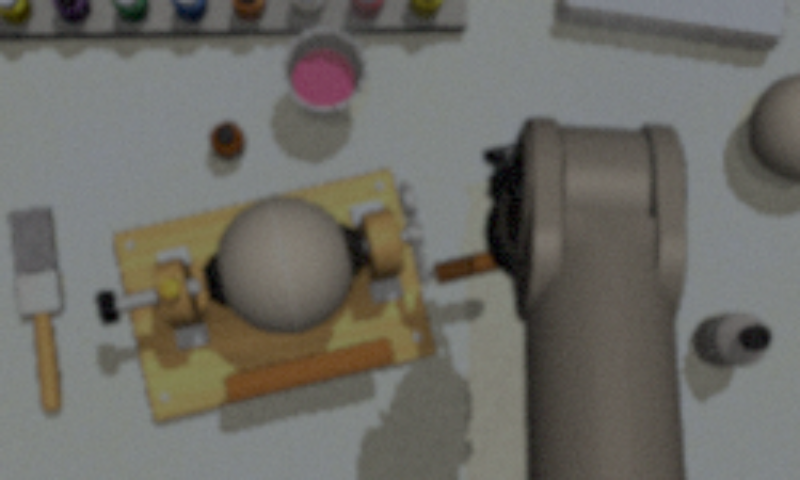

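View pics/s1.png

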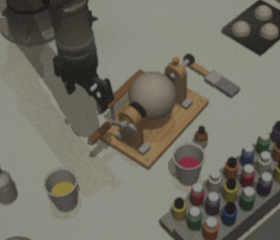

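The tool is above the handle's outer end, and the handle shows at (465,267) in the zoomed view. I'll descend and record zero-force readings on the way.

```bash
for i in 1; do python3 -m handwheel '[[-1,0.2,0.1,4,0],[-1,0.2,0.1,4,0],[-1,0.2,0.1,4,0]]'
python3 -m handwheel '[[-1,0,0,0,0]]'
python3 -m handwheel '[[-1,0,0,0,0]]'
python3 -m handwheel '[[-1,0,0,0,0]]'
python3 -m handwheel '[[-1,0,0,3,0],[-1,0,0,6,0],[-1,0,0,6,0],[-1,0,0,6,0]]'
python3 -m handwheel '[[-1,0,0,0,0]]'
python3 -m handwheel '[[-1,0,0,0,0]]'; done | grep -E "pos|force"
python3 -c "
from h import *
goal((568.3,-163.7,89))
cv2.imwrite('pics/s2.png',cv2.resize(r.read_camera('scene')[140:320,130:350],None,fx=3.3,fy=3.3))"
```

```text
tcp_pos: [567.7, -163.6, 190.6]
contact_force: [-0.0, 0.9, 0.2]
tcp_pos: [568.5, -163.9, 192.2]
contact_force: [-0.2, 0.0, -0.5]
tcp_pos: [569.2, -164.3, 193.6]
contact_force: [-0.1, -0.6, 1.0]
tcp_pos: [570.0, -164.5, 194.9]
contact_force: [-0.2, -0.3, -1.2]
tcp_pos: [570.5, -164.6, 135.6]
contact_force: [1.1, -0.8, 0.3]
tcp_pos: [571.9, -164.7, 137.5]
contact_force: [0.2, 0.7, 0.4]
tcp_pos: [573.1, -164.9, 139.3]
contact_force: [-0.6, -1.7, 0.0]
t 3.0 pos [ 573.1 -164.9  139.3] xdir 1.782 zax [ 0.01  -0.002 -1.   ] shift cm [ 0.24 -0.49  5.03] F [-0.57 -1.71  0.01] w 1.0
```

View pics/s2.png

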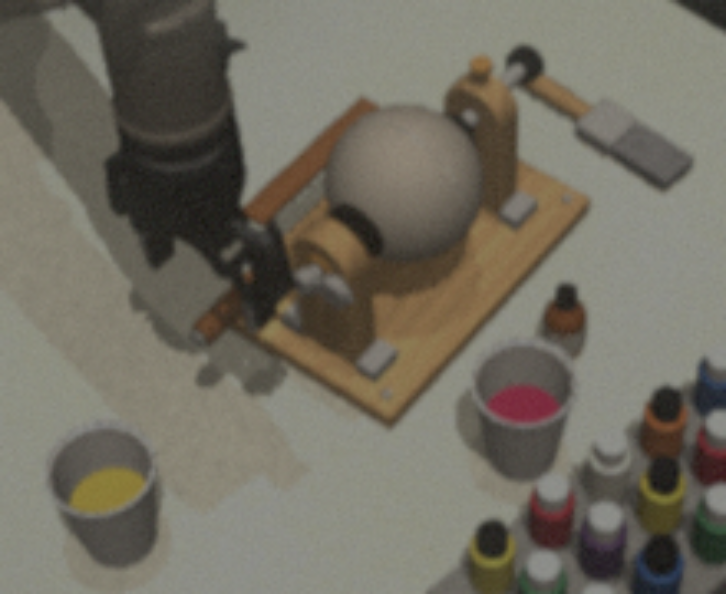

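```bash
python3 -m handwheel '[[-1,0.2,-0.5,2,0],[-1,0.2,-0.5,4,0],[-1,0.2,-0.5,5.1,0],[-1,0.2,-0.5,5.1,0]]'
python3 -c "
from h import *
goal((568.3,-163.7,89));print(st()[0]['torque'])
cv2.imwrite('pics/s3.png',cv2.resize(cv2.convertScaleAbs(r.read_camera('scene')[180:280,170:270],alpha=1.8),None,fx=5.8,fy=5.8,interpolation=cv2.INTER_CUBIC))"
```

```text
clock: 3.45
tcp_pos: [567.7, -164.0, 87.5]
tcp_rot: [0.629, 0.778, 0.002, 0.004]
contact_force: [-0.5, 1.0, -1.0]
grip_width: 0.998
t 3.45 pos [ 567.7 -164.    87.5] xdir 1.782 zax [ 0.008 -0.001 -1.   ] shift cm [ 0.02  0.07 -0.15] F [-0.5   1.01 -1.05] w 0.998
[-2.61139418e-02  3.32534077e-02  1.76123956e-05]
```

View pics/s3.png

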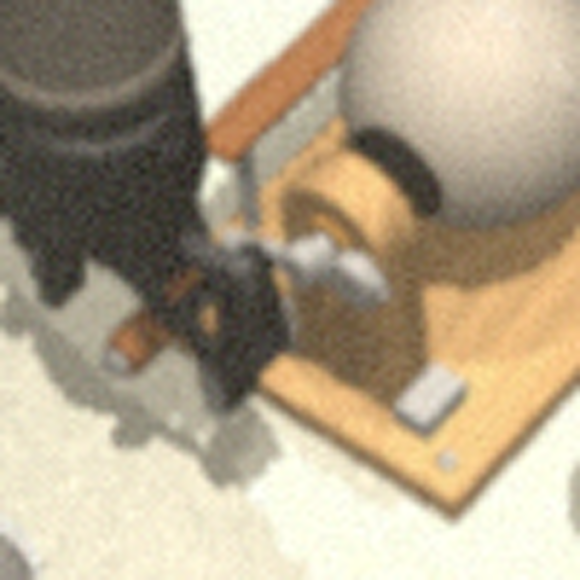

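The handle is between the open fingers, with its end at (120,355) sticking out past them as expected. I'll close the gripper.

```bash
python3 -m handwheel '[[1,0,0.1,-0.1,0],[1,0,0.1,-0.1,0],[1,0,0.1,-0.1,0],[1,0,0.1,-0.1,0],[1,0,0.1,-0.1,0],[1,0,0.1,-0.1,0],[1,0,0.1,-0.1,0],[1,0,0.1,-0.1,0],[1,0,0.1,-0.1,0],[1,0,0.1,-0.1,0]]' 60
python3 -c "
from h import *
goal((568.3,-163.7,89));print(st()[0]['torque'])
cv2.imwrite('pics/s4.png',cv2.resize(cv2.convertScaleAbs(r.read_camera('scene')[180:280,170:270],alpha=1.8),None,fx=5.8,fy=5.8,interpolation=cv2.INTER_CUBIC))"
```

```text
clock: 4.5
tcp_pos: [568.7, -164.2, 89.7]
tcp_rot: [0.629, 0.778, 0.002, 0.004]
contact_force: [-5.2, -0.1, 5.2]
grip_width: 0.216
t 4.5 pos [ 568.7 -164.2   89.7] xdir 1.781 zax [ 0.008 -0.002 -1.   ] shift cm [ 0.06 -0.03  0.07] F [-5.18 -0.08  5.17] w 0.216
[-0.03197232  0.97615121  0.06952119]
```

View pics/s4.png

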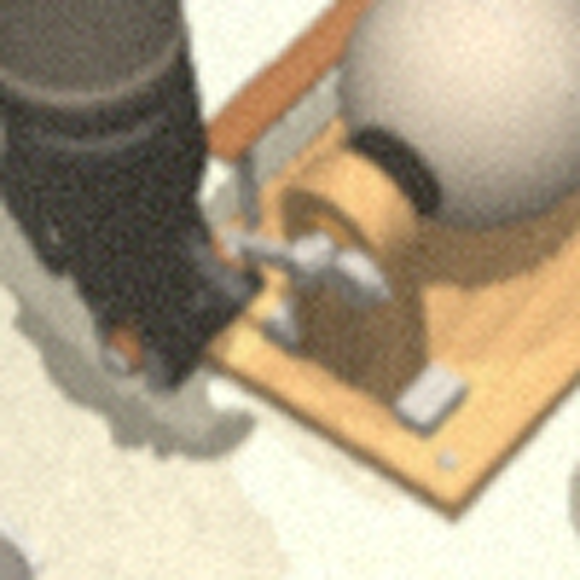

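Grip confirmed: opening 0.216 ≈ 18–20 mm, with a pad on each side of the handle. Next is a helper for logging and arc arithmetic, then a slow turn.

```bash
cat > w.py <<'E'
# log state and print the arc ahead (tool cm): usage w.py dir [n] [step]
import sys,json,os
from h import *
C=np.array([603.8,-155.9,106.])
if os.path.exists("C.json"):C=np.array(json.load(open("C.json")))
d=float(sys.argv[1]);n=int(sys.argv[2]) if len(sys.argv)>2 else 0;step=float(sys.argv[3]) if len(sys.argv)>3 else .1
s,M=st();e=np.array([np.cos(.2137),np.sin(.2137),0]);f=np.array([-e[1],e[0],0])
p=s["tcp_pos"]-C;th=np.arctan2(p@e,p[2]);F=s["contact_force"];T=s["torque"]
t=e*np.cos(th)-np.array([0,0,1])*np.sin(th);
json.dump(dict(d=d,clock=s["clock"],pos=s["tcp_pos"].tolist(),F=F.tolist(),T=T.tolist(),eff=s["joint_efforts"].tolist(),q=s["joint_positions"].tolist(),R=M.tolist(),qd=s["qd"].tolist()),open("log.jsonl","a"));open("log.jsonl","a").write("\n")
print("t",s["clock"],"th %.3f r %.1f along %.1f"%(th,np.hypot(p@e,p[2]),p@f),"F",F.round(1),"Ft %.2f"%(F@t),"T",T.round(2),"w %.3f"%s["grip_width"],"zax",M[:,2].round(3))
D=0
rows=[]
for i in range(1,n+1):
    a=th+d*step*i;X=C+40*(e*np.sin(a)+np.array([0,0,np.cos(a)]));X=X+f*(p@f)
    g=M.T@(X-s["tcp_pos"])/10;rows.append(g.round(2).tolist())
print(rows)
E
python3 w.py 1 4
```

```text
t 4.55 th -1.996 r 39.6 along -0.7 F [-4.8 -1.8  6.1] Ft 7.62 T [-0.1   0.95  0.05] w 0.219 zax [ 0.008 -0.002 -1.   ]
[[-0.0, -0.18, -0.36], [-0.0, -0.29, -0.74], [-0.01, -0.35, -1.14], [-0.01, -0.38, -1.54]]
```

```bash
python3 -m handwheel '[[1,0,-0.15,-0.35,0],[1,0,-0.25,-0.75,0],[1,0,-0.3,-1.15,0],[1,0,-0.35,-1.55,0]]' >/dev/null
python3 w.py 1 6 .08
```

```text
t 4.95 th -1.584 r 39.1 along -0.7 F [ 1.2 -0.5 -2.4] Ft -2.45 T [-0.12 -0.39  0.  ] w 0.212 zax [ 0.01  -0.002 -1.   ]
[[-0.0, -0.08, -0.32], [-0.0, -0.04, -0.64], [-0.0, 0.02, -0.95], [-0.0, 0.11, -1.26], [-0.01, 0.22, -1.56], [-0.01, 0.35, -1.85]]
```

```bash
cat > plan.py <<'E'
import sys
from h import *
th,d=float(sys.argv[1]),float(sys.argv[2]);nc=int(sys.argv[3]);st=.08
for c in range(nc):
    print("%.2f"%th,[[1,0,round(4*(np.sin(th+d*st*i)-np.sin(th)),2),round(-4*(np.cos(th+d*st*i)-np.cos(th)),2),0] for i in(1,2,3)]);th+=d*.24
E
python3 plan.py -1.58 1 7
```

```text
-1.58 [[1, 0, np.float64(0.01), np.float64(-0.32), 0], [1, 0, np.float64(0.05), np.float64(-0.64), 0], [1, 0, np.float64(0.11), np.float64(-0.95), 0]]
-1.34 [[1, 0, np.float64(0.09), np.float64(-0.31), 0], [1, 0, np.float64(0.2), np.float64(-0.61), 0], [1, 0, np.float64(0.33), np.float64(-0.9), 0]]
-1.10 [[1, 0, np.float64(0.16), np.float64(-0.28), 0], [1, 0, np.float64(0.33), np.float64(-0.54), 0], [1, 0, np.float64(0.53), np.float64(-0.8), 0]]
-0.86 [[1, 0, np.float64(0.22), np.float64(-0.23), 0], [1, 0, np.float64(0.45), np.float64(-0.45), 0], [1, 0, np.float64(0.71), np.float64(-0.65), 0]]
-0.62 [[1, 0, np.float64(0.27), np.float64(-0.18), 0], [1, 0, np.float64(0.55), np.float64(-0.33), 0], [1, 0, np.float64(0.84), np.float64(-0.46), 0]]
-0.38 [[1, 0, np.float64(0.3), np.float64(-0.11), 0], [1, 0, np.float64(0.61), np.float64(-0.19), 0], [1, 0, np.float64(0.93), np.float64(-0.25), 0]]
-0.14 [[1, 0, np.float64(0.32), np.float64(-0.03), 0], [1, 0, np.float64(0.64), np.float64(-0.04), 0], [1, 0, np.float64(0.96), np.float64(-0.02), 0]]
```

```bash
sed -i 's/round(4/float(4/;s/round(-4/float(-4/;s/,2)/)/g' plan.py; sed -i 's/print("%.2f"%th,\(.*\));th+=/print("%.2f"%th,np.round(\1,2).tolist());th+=/' plan.py
H="python3 -m handwheel"
$H '[[1,0,0,-0.3,0],[1,0,0.05,-0.65,0],[1,0,0.1,-0.95,0]]' >/dev/null; python3 w.py 1
$H '[[1,0,0.1,-0.3,0],[1,0,0.2,-0.6,0],[1,0,0.35,-0.9,0]]' >/dev/null; python3 w.py 1
$H '[[1,0,0.15,-0.3,0],[1,0,0.35,-0.55,0],[1,0,0.55,-0.8,0]]' >/dev/null; python3 w.py 1
python3 plan.py -.86 1 2|head -2
```

```text
t 5.25 th -1.328 r 38.8 along -0.6 F [ 2.7 -1.  -3.9] Ft -3.19 T [-0.12 -0.48  0.07] w 0.212 zax [ 0.011 -0.002 -1.   ]
[]
t 5.55 th -1.074 r 38.7 along -0.7 F [ 3.6 -1.2 -5.2] Ft -2.97 T [-0.16 -0.61  0.02] w 0.214 zax [ 0.011 -0.002 -1.   ]
[]
t 5.85 th -0.828 r 38.6 along -0.5 F [  4.2  -0.3 -10. ] Ft -4.64 T [-0.25 -0.85  0.  ] w 0.212 zax [ 0.011 -0.002 -1.   ]
[]
-0.86 [[1.0, 0.0, 0.22, -0.23, 0.0], [1.0, 0.0, 0.45, -0.45, 0.0], [1.0, 0.0, 0.71, -0.65, 0.0]]
-0.62 [[1.0, 0.0, 0.27, -0.18, 0.0], [1.0, 0.0, 0.55, -0.33, 0.0], [1.0, 0.0, 0.84, -0.46, 0.0]]
```

```bash
H="python3 -m handwheel"
$H '[[1,0,0.22,-0.23,0],[1,0,0.45,-0.42,0],[1,0,0.71,-0.62,0]]' >/dev/null; python3 w.py 1
$H '[[1,0,0.27,-0.17,0],[1,0,0.55,-0.3,0],[1,0,0.84,-0.42,0]]' >/dev/null; python3 w.py 1
$H '[[1,0,0.3,-0.1,0],[1,0,0.61,-0.16,0],[1,0,0.93,-0.2,0]]' >/dev/null; python3 w.py 1
python3 plan.py -.1 1 6
```

```text
t 6.15 th -0.614 r 38.7 along -0.5 F [  2.7  -1.6 -12.9] Ft -5.60 T [-0.36 -0.56  0.09] w 0.211 zax [ 0.009 -0.002 -1.   ]
[]
t 6.45 th -0.408 r 38.7 along -0.5 F [-1.1 -2.1 -8. ] Ft -4.57 T [-0.34  0.39  0.02] w 0.214 zax [ 0.005 -0.002 -1.   ]
[]
t 6.75 th -0.178 r 38.6 along -0.5 F [-5.2 -1.5 -1.9] Ft -5.70 T [-0.2   1.11  0.08] w 0.213 zax [ 0.003 -0.002 -1.   ]
[]
-0.10 [[1.0, 0.0, 0.32, -0.02, 0.0], [1.0, 0.0, 0.64, -0.01, 0.0], [1.0, 0.0, 0.96, 0.02, 0.0]]
0.14 [[1.0, 0.0, 0.31, 0.06, 0.0], [1.0, 0.0, 0.62, 0.14, 0.0], [1.0, 0.0, 0.93, 0.25, 0.0]]
0.38 [[1.0, 0.0, 0.29, 0.13, 0.0], [1.0, 0.0, 0.57, 0.28, 0.0], [1.0, 0.0, 0.84, 0.46, 0.0]]
0.62 [[1.0, 0.0, 0.25, 0.2, 0.0], [1.0, 0.0, 0.49, 0.41, 0.0], [1.0, 0.0, 0.71, 0.65, 0.0]]
0.86 [[1.0, 0.0, 0.2, 0.25, 0.0], [1.0, 0.0, 0.38, 0.52, 0.0], [1.0, 0.0, 0.53, 0.8, 0.0]]
1.10 [[1.0, 0.0, 0.13, 0.29, 0.0], [1.0, 0.0, 0.24, 0.59, 0.0], [1.0, 0.0, 0.33, 0.9, 0.0]]
```

```bash
H="python3 -m handwheel"
$H '[[1,0,0.32,-0.02,0],[1,0,0.65,-0.02,0],[1,0,0.98,0,0]]' >/dev/null; python3 w.py 1
$H '[[1,0,0.32,0.03,0],[1,0,0.65,0.1,0],[1,0,0.95,0.2,0]]' >/dev/null; python3 w.py 1
$H '[[1,0,0.3,0.1,0],[1,0,0.6,0.25,0],[1,0,0.9,0.4,0]]' >/dev/null; python3 w.py 1
$H '[[1,0,0.27,0.2,0],[1,0,0.52,0.4,0],[1,0,0.75,0.62,0]]' >/dev/null; python3 w.py 1
python3 plan.py .75 1 6
```

```text
t 7.05 th 0.050 r 38.8 along -0.4 F [-7.1 -1.4 -1.2] Ft -7.17 T [-0.29  1.33  0.08] w 0.209 zax [-0.    -0.003 -1.   ]
[]
t 7.35 th 0.267 r 39.0 along -0.3 F [-7.4 -0.7 -0.3] Ft -7.02 T [-0.22  1.46  0.16] w 0.214 zax [-0.004 -0.003 -1.   ]
[]
t 7.65 th 0.481 r 39.2 along -0.3 F [-7.  -2.2  1.3] Ft -7.04 T [-0.21  1.63  0.1 ] w 0.213 zax [-0.007 -0.004 -1.   ]
[]
t 7.95 th 0.691 r 39.4 along -0.3 F [-6.7 -1.1  4.2] Ft -7.97 T [-0.2   1.52  0.18] w 0.214 zax [-0.008 -0.005 -1.   ]
[]
0.75 [[1.0, 0.0, 0.23, 0.23, 0.0], [1.0, 0.0, 0.43, 0.47, 0.0], [1.0, 0.0, 0.62, 0.73, 0.0]]
0.99 [[1.0, 0.0, 0.16, 0.27, 0.0], [1.0, 0.0, 0.31, 0.56, 0.0], [1.0, 0.0, 0.43, 0.86, 0.0]]
1.23 [[1.0, 0.0, 0.09, 0.31, 0.0], [1.0, 0.0, 0.16, 0.62, 0.0], [1.0, 0.0, 0.21, 0.93, 0.0]]
1.47 [[1.0, 0.0, 0.02, 0.32, 0.0], [1.0, 0.0, 0.01, 0.64, 0.0], [1.0, 0.0, -0.02, 0.96, 0.0]]
1.71 [[1.0, 0.0, -0.06, 0.31, 0.0], [1.0, 0.0, -0.14, 0.62, 0.0], [1.0, 0.0, -0.25, 0.93, 0.0]]
1.95 [[1.0, 0.0, -0.13, 0.29, 0.0], [1.0, 0.0, -0.28, 0.57, 0.0], [1.0, 0.0, -0.46, 0.84, 0.0]]
```

```bash
H="python3 -m handwheel"
$H '[[1,0,0.24,0.23,0],[1,0,0.45,0.47,0],[1,0,0.65,0.73,0]]' >/dev/null; python3 w.py 1
$H '[[1,0,0.19,0.27,0],[1,0,0.36,0.54,0],[1,0,0.5,0.83,0]]' >/dev/null; python3 w.py 1
$H '[[1,0,0.12,0.3,0],[1,0,0.22,0.6,0],[1,0,0.3,0.9,0]]' >/dev/null; python3 w.py 1
$H '[[1,0,0.05,0.32,0],[1,0,0.07,0.64,0],[1,0,0.08,0.96,0]]' >/dev/null; python3 w.py 1
python3 plan.py 1.6 1 7
```

```text
t 8.25 th 0.891 r 39.7 along -0.3 F [-7.7 -1.   4.3] Ft -8.23 T [-0.19  1.66  0.08] w 0.212 zax [-0.01  -0.005 -1.   ]
[]
t 8.55 th 1.082 r 39.9 along -0.2 F [-8.7 -1.2  4.6] Ft -8.22 T [-0.12  1.65  0.15] w 0.215 zax [-0.012 -0.006 -1.   ]
[]
t 8.85 th 1.258 r 40.2 along -0.2 F [-7.1 -0.6  6.8] Ft -8.61 T [-0.12  1.54  0.15] w 0.211 zax [-0.012 -0.007 -1.   ]
[]
t 9.15 th 1.420 r 40.4 along -0.2 F [-6.8 -0.2  7.4] Ft -8.35 T [-0.06  1.32  0.11] w 0.211 zax [-0.01  -0.008 -1.   ]
[]
1.60 [[1.0, 0.0, -0.02, 0.32, 0.0], [1.0, 0.0, -0.07, 0.64, 0.0], [1.0, 0.0, -0.14, 0.95, 0.0]]
1.84 [[1.0, 0.0, -0.1, 0.3, 0.0], [1.0, 0.0, -0.22, 0.6, 0.0], [1.0, 0.0, -0.36, 0.89, 0.0]]
2.08 [[1.0, 0.0, -0.17, 0.27, 0.0], [1.0, 0.0, -0.36, 0.53, 0.0], [1.0, 0.0, -0.56, 0.77, 0.0]]
2.32 [[1.0, 0.0, -0.23, 0.23, 0.0], [1.0, 0.0, -0.47, 0.43, 0.0], [1.0, 0.0, -0.73, 0.62, 0.0]]
2.56 [[1.0, 0.0, -0.27, 0.16, 0.0], [1.0, 0.0, -0.56, 0.31, 0.0], [1.0, 0.0, -0.86, 0.43, 0.0]]
2.80 [[1.0, 0.0, -0.31, 0.1, 0.0], [1.0, 0.0, -0.62, 0.17, 0.0], [1.0, 0.0, -0.93, 0.21, 0.0]]
3.04 [[1.0, 0.0, -0.32, 0.02, 0.0], [1.0, 0.0, -0.64, 0.01, 0.0], [1.0, 0.0, -0.96, -0.02, 0.0]]
```

```bash
H="python3 -m handwheel"
$H '[[1,0,0.03,0.34,0],[1,0,0.02,0.68,0],[1,0,-0.02,1.02,0]]' >/dev/null; python3 w.py 1
$H '[[1,0,-0.02,0.34,0],[1,0,-0.08,0.68,0],[1,0,-0.16,1,0]]' >/dev/null; python3 w.py 1
$H '[[1,0,-0.1,0.32,0],[1,0,-0.22,0.63,0],[1,0,-0.36,0.93,0]]' >/dev/null; python3 w.py 1
$H '[[1,0,-0.15,0.29,0],[1,0,-0.33,0.58,0],[1,0,-0.53,0.85,0]]' >/dev/null; python3 w.py 1
python3 plan.py 2.2 1 7
```

```text
t 9.45 th 1.589 r 40.7 along -0.2 F [-6.7 -0.3  8.3] Ft -8.14 T [-0.03  1.41  0.16] w 0.211 zax [-0.008 -0.008 -1.   ]
[]
t 9.75 th 1.744 r 41.0 along -0.3 F [-6.7  0.4  9.1] Ft -7.82 T [0.01 1.41 0.18] w 0.215 zax [-0.006 -0.009 -1.   ]
[]
t 10.05 th 1.870 r 41.2 along -0.3 F [-5.   0.2  9.1] Ft -7.28 T [0.06 0.95 0.11] w 0.212 zax [-0.    -0.009 -1.   ]
[]
t 10.35 th 1.987 r 41.4 along -0.4 F [-2.3  0.4  8.7] Ft -7.10 T [0.13 0.38 0.09] w 0.214 zax [ 0.008 -0.009 -1.   ]
[]
2.20 [[1.0, 0.0, -0.2, 0.25, 0.0], [1.0, 0.0, -0.42, 0.49, 0.0], [1.0, 0.0, -0.65, 0.7, 0.0]]
2.44 [[1.0, 0.0, -0.25, 0.2, 0.0], [1.0, 0.0, -0.52, 0.37, 0.0], [1.0, 0.0, -0.8, 0.53, 0.0]]
2.68 [[1.0, 0.0, -0.29, 0.13, 0.0], [1.0, 0.0, -0.59, 0.24, 0.0], [1.0, 0.0, -0.9, 0.32, 0.0]]
2.92 [[1.0, 0.0, -0.31, 0.06, 0.0], [1.0, 0.0, -0.63, 0.09, 0.0], [1.0, 0.0, -0.95, 0.1, 0.0]]
3.16 [[1.0, 0.0, -0.32, -0.02, 0.0], [1.0, 0.0, -0.64, -0.06, 0.0], [1.0, 0.0, -0.95, -0.13, 0.0]]
3.40 [[1.0, 0.0, -0.31, -0.09, 0.0], [1.0, 0.0, -0.6, -0.21, 0.0], [1.0, 0.0, -0.89, -0.35, 0.0]]
3.64 [[1.0, 0.0, -0.27, -0.16, 0.0], [1.0, 0.0, -0.54, -0.35, 0.0], [1.0, 0.0, -0.78, -0.56, 0.0]]
```

```bash
H="python3 -m handwheel"
$H '[[1,0,-0.1,0.35,0],[1,0,-0.24,0.7,0],[1,0,-0.4,1.05,0],[1,0,-0.58,1.38,0]]' >/dev/null; python3 w.py 1
$H '[[1,0,-0.18,0.33,0],[1,0,-0.37,0.65,0],[1,0,-0.6,0.95,0],[1,0,-0.82,1.2,0]]' >/dev/null; python3 w.py 1
$H '[[1,0,-0.23,0.28,0],[1,0,-0.5,0.54,0],[1,0,-0.78,0.76,0],[1,0,-1.06,0.95,0]]' >/dev/null; python3 w.py 1
python3 plan.py 2.7 1 7
```

```text
t 10.75 th 2.266 r 42.0 along -0.4 F [-12.6   0.9  18.1] Ft -6.13 T [0.08 2.61 0.17] w 0.208 zax [ 0.007 -0.01  -1.   ]
[]
t 11.15 th 2.491 r 42.2 along -0.5 F [-13.5   0.6  25.5] Ft -5.00 T [0.28 2.65 0.14] w 0.215 zax [ 0.009 -0.011 -1.   ]
[]
t 11.55 th 2.657 r 42.2 along -0.6 F [-7.   0.7 24.2] Ft -5.35 T [0.46 1.35 0.14] w 0.213 zax [ 0.019 -0.012 -1.   ]
[]
2.70 [[1.0, 0.0, -0.29, 0.13, 0.0], [1.0, 0.0, -0.6, 0.23, 0.0], [1.0, 0.0, -0.91, 0.3, 0.0]]
2.94 [[1.0, 0.0, -0.32, 0.05, 0.0], [1.0, 0.0, -0.63, 0.08, 0.0], [1.0, 0.0, -0.95, 0.08, 0.0]]
3.18 [[1.0, 0.0, -0.32, -0.03, 0.0], [1.0, 0.0, -0.63, -0.08, 0.0], [1.0, 0.0, -0.95, -0.15, 0.0]]
3.42 [[1.0, 0.0, -0.3, -0.1, 0.0], [1.0, 0.0, -0.6, -0.22, 0.0], [1.0, 0.0, -0.88, -0.37, 0.0]]
3.66 [[1.0, 0.0, -0.27, -0.17, 0.0], [1.0, 0.0, -0.53, -0.36, 0.0], [1.0, 0.0, -0.77, -0.57, 0.0]]
3.90 [[1.0, 0.0, -0.22, -0.23, 0.0], [1.0, 0.0, -0.43, -0.48, 0.0], [1.0, 0.0, -0.61, -0.74, 0.0]]
4.14 [[1.0, 0.0, -0.16, -0.28, 0.0], [1.0, 0.0, -0.3, -0.56, 0.0], [1.0, 0.0, -0.42, -0.86, 0.0]]
```

```bash
cat > cf.py <<'E'
from h import *
import json
L=[json.loads(l) for l in open("log.jsonl") if l.strip()]
e=np.array([np.cos(.2137),np.sin(.2137),0]);P=np.array([l["pos"] for l in L]);
# grasp point: 19 mm behind TCP along tool z
G=np.array([np.array(l["pos"])-19*np.array(l["R"])[:,2] for l in L])
for X,n in((P,"tcp"),(G,"grasp")):
  u=np.c_[X@e,X[:,2]]
  f=lambda c:np.hypot(*(u-c[:2]).T)-c[2]
  s=least_squares(f,[u[:,0].mean(),106,40]);s2=least_squares(lambda c:f([c[0],c[1],40]),s.x[:2])
  C0=np.array([603.8,-155.9,106]);print(n,s.x,s2.x,"C0e",C0@e,np.abs(s.fun).max(),np.abs(s2.fun).max())
C=C0+e*(s2.x[0]-C0@e);C[2]=s2.x[1]-19;print(C);json.dump(C.tolist(),open("C.json","w"))
E
python3 cf.py; python3 w.py 1; sed -i '$d' log.jsonl
```

```text
tcp [557.79341435 104.51492835  40.13006876] [557.85078948 104.60538167] C0e 557.0024810246488 0.4006803329112216 0.5674745936603998
grasp [557.78570392 123.57534742  40.19860013] [557.87304236 123.71234466] C0e 557.0024810246488 0.3193163940273607 0.5616625271971287
[ 604.65075861 -155.71537381  104.71234466]
t 11.55 th 2.662 r 40.6 along -0.6 F [-7.   0.7 24.2] Ft -5.25 T [0.46 1.35 0.14] w 0.213 zax [ 0.019 -0.012 -1.   ]
[]
```

```bash
H="python3 -m handwheel"
$H '[[1,0,-0.3,0.15,0],[1,0,-0.62,0.27,0],[1,0,-0.95,0.36,0],[1,0,-1.28,0.4,0]]' >/dev/null; python3 w.py 1
$H '[[1,0,-0.33,0.05,0],[1,0,-0.66,0.1,0],[1,0,-1,0.1,0],[1,0,-1.33,0.05,0]]' >/dev/null; python3 w.py 1
$H '[[1,0,-0.33,-0.02,0],[1,0,-0.65,-0.08,0],[1,0,-0.98,-0.16,0],[1,0,-1.3,-0.28,0]]' >/dev/null; python3 w.py 1
python3 plan.py 3.5 1 5
```

```text
t 11.95 th 2.926 r 40.1 along -0.7 F [3.1 0.1 2.9] Ft -3.56 T [ 0.16 -0.69  0.1 ] w 0.211 zax [ 0.024 -0.012 -1.   ]
[]
t 12.35 th -3.024 r 40.0 along -0.7 F [4.3 0.7 4.8] Ft -3.74 T [ 0.18 -0.85  0.05] w 0.212 zax [ 0.025 -0.012 -1.   ]
[]
t 12.75 th -2.714 r 40.0 along -0.8 F [5.8 0.8 5.4] Ft -3.03 T [ 0.27 -1.21  0.02] w 0.216 zax [ 0.028 -0.012 -1.   ]
[]
3.50 [[1.0, 0.0, -0.29, -0.12, 0.0], [1.0, 0.0, -0.58, -0.27, 0.0], [1.0, 0.0, -0.85, -0.44, 0.0]]
3.74 [[1.0, 0.0, -0.26, -0.19, 0.0], [1.0, 0.0, -0.5, -0.4, 0.0], [1.0, 0.0, -0.72, -0.63, 0.0]]
3.98 [[1.0, 0.0, -0.2, -0.25, 0.0], [1.0, 0.0, -0.39, -0.51, 0.0], [1.0, 0.0, -0.55, -0.78, 0.0]]
4.22 [[1.0, 0.0, -0.14, -0.29, 0.0], [1.0, 0.0, -0.26, -0.59, 0.0], [1.0, 0.0, -0.35, -0.89, 0.0]]
4.46 [[1.0, 0.0, -0.07, -0.31, 0.0], [1.0, 0.0, -0.11, -0.63, 0.0], [1.0, 0.0, -0.13, -0.95, 0.0]]
```

```bash
H="python3 -m handwheel"
$H '[[1,0,-0.28,-0.15,0],[1,0,-0.55,-0.33,0],[1,0,-0.8,-0.52,0]]' >/dev/null; python3 w.py 1
$H '[[1,0,-0.23,-0.22,0],[1,0,-0.43,-0.46,0],[1,0,-0.62,-0.71,0]]' >/dev/null; python3 w.py 1
$H '[[1,0,-0.16,-0.28,0],[1,0,-0.3,-0.57,0],[1,0,-0.42,-0.86,0]]' >/dev/null; python3 w.py 1
$H '[[1,0,-0.09,-0.31,0],[1,0,-0.16,-0.62,0],[1,0,-0.21,-0.93,0]]' >/dev/null; python3 w.py 1
python3 plan.py -1.6 -1 3
```

```text
t 13.05 th -2.474 r 39.8 along -0.8 F [4.6 0.2 3.3] Ft -1.54 T [ 0.1  -1.13  0.04] w 0.212 zax [ 0.029 -0.012 -1.   ]
[]
t 13.35 th -2.236 r 39.8 along -0.9 F [ 5.  -0.6  0.9] Ft -2.22 T [ 0.1  -1.15  0.  ] w 0.213 zax [ 0.029 -0.012 -1.   ]
[]
t 13.65 th -1.999 r 39.8 along -0.9 F [ 5.9 -0.7  0.2] Ft -2.18 T [ 0.03 -1.13  0.05] w 0.215 zax [ 0.029 -0.012 -1.   ]
[]
t 13.95 th -1.772 r 39.8 along -0.9 F [ 6.  -0.4 -2.1] Ft -3.17 T [ 0.06 -1.18  0.05] w 0.215 zax [ 0.028 -0.012 -1.   ]
[]
-1.60 [[1.0, 0.0, 0.02, 0.32, 0.0], [1.0, 0.0, 0.07, 0.64, 0.0], [1.0, 0.0, 0.14, 0.95, 0.0]]
-1.84 [[1.0, 0.0, 0.1, 0.3, 0.0], [1.0, 0.0, 0.22, 0.6, 0.0], [1.0, 0.0, 0.36, 0.89, 0.0]]
-2.08 [[1.0, 0.0, 0.17, 0.27, 0.0], [1.0, 0.0, 0.36, 0.53, 0.0], [1.0, 0.0, 0.56, 0.77, 0.0]]
```

```bash
sed -i 's/(1,2,3)/(1,2,3,4)/;s/d\*\.24/d*.3/' plan.py; python3 plan.py -1.77 -1 21
```

```text
-1.77 [[1.0, 0.0, 0.08, 0.31, 0.0], [1.0, 0.0, 0.18, 0.61, 0.0], [1.0, 0.0, 0.3, 0.91, 0.0], [1.0, 0.0, 0.45, 1.19, 0.0]]
-2.07 [[1.0, 0.0, 0.16, 0.27, 0.0], [1.0, 0.0, 0.35, 0.54, 0.0], [1.0, 0.0, 0.56, 0.78, 0.0], [1.0, 0.0, 0.78, 1.01, 0.0]]
-2.37 [[1.0, 0.0, 0.24, 0.21, 0.0], [1.0, 0.0, 0.49, 0.41, 0.0], [1.0, 0.0, 0.76, 0.58, 0.0], [1.0, 0.0, 1.04, 0.73, 0.0]]
-2.67 [[1.0, 0.0, 0.29, 0.13, 0.0], [1.0, 0.0, 0.59, 0.24, 0.0], [1.0, 0.0, 0.9, 0.33, 0.0], [1.0, 0.0, 1.21, 0.39, 0.0]]
-2.97 [[1.0, 0.0, 0.32, 0.04, 0.0], [1.0, 0.0, 0.64, 0.06, 0.0], [1.0, 0.0, 0.96, 0.05, 0.0], [1.0, 0.0, 1.27, 0.01, 0.0]]
-3.27 [[1.0, 0.0, 0.32, -0.05, 0.0], [1.0, 0.0, 0.63, -0.13, 0.0], [1.0, 0.0, 0.93, -0.24, 0.0], [1.0, 0.0, 1.22, -0.36, 0.0]]
-3.57 [[1.0, 0.0, 0.29, -0.14, 0.0], [1.0, 0.0, 0.56, -0.31, 0.0], [1.0, 0.0, 0.82, -0.5, 0.0], [1.0, 0.0, 1.06, -0.71, 0.0]]
-3.87 [[1.0, 0.0, 0.23, -0.22, 0.0], [1.0, 0.0, 0.44, -0.46, 0.0], [1.0, 0.0, 0.63, -0.72, 0.0], [1.0, 0.0, 0.8, -0.99, 0.0]]
-4.17 [[1.0, 0.0, 0.15, -0.28, 0.0], [1.0, 0.0, 0.29, -0.57, 0.0], [1.0, 0.0, 0.39, -0.87, 0.0], [1.0, 0.0, 
[... 848 characters left out ...]
0.64, 0.04, 0.0], [1.0, 0.0, -0.95, 0.1, 0.0], [1.0, 0.0, -1.26, 0.19, 0.0]]
-6.57 [[1.0, 0.0, -0.3, 0.1, 0.0], [1.0, 0.0, -0.6, 0.23, 0.0], [1.0, 0.0, -0.88, 0.38, 0.0], [1.0, 0.0, -1.15, 0.55, 0.0]]
-6.87 [[1.0, 0.0, -0.26, 0.19, 0.0], [1.0, 0.0, -0.5, 0.4, 0.0], [1.0, 0.0, -0.73, 0.62, 0.0], [1.0, 0.0, -0.94, 0.87, 0.0]]
-7.17 [[1.0, 0.0, -0.19, 0.26, 0.0], [1.0, 0.0, -0.36, 0.53, 0.0], [1.0, 0.0, -0.51, 0.81, 0.0], [1.0, 0.0, -0.64, 1.1, 0.0]]
-7.47 [[1.0, 0.0, -0.11, 0.3, 0.0], [1.0, 0.0, -0.19, 0.61, 0.0], [1.0, 0.0, -0.25, 0.92, 0.0], [1.0, 0.0, -0.28, 1.24, 0.0]]
-7.77 [[1.0, 0.0, -0.01, 0.32, 0.0], [1.0, 0.0, -0.0, 0.64, 0.0], [1.0, 0.0, 0.03, 0.96, 0.0], [1.0, 0.0, 0.1, 1.27, 0.0]]
```

```bash
H="python3 -m handwheel"
$H '[[1,0,0.08,0.32,0],[1,0,0.18,0.65,0],[1,0,0.3,0.97,0],[1,0,0.45,1.27,0]]' >/dev/null; python3 w.py -1
$H '[[1,0,0.14,0.3,0],[1,0,0.3,0.6,0],[1,0,0.5,0.88,0],[1,0,0.7,1.13,0]]' >/dev/null; python3 w.py -1
$H '[[1,0,0.22,0.24,0],[1,0,0.45,0.48,0],[1,0,0.7,0.68,0],[1,0,0.98,0.86,0]]' >/dev/null; python3 w.py -1
python3 cf.py | tail -1
```

```text
t 14.35 th -2.093 r 39.8 along -1.0 F [ 1.1  1.2 10.4] Ft 8.34 T [ 0.39 -0.21  0.05] w 0.212 zax [ 0.027 -0.012 -1.   ]
[]
t 14.75 th -2.405 r 40.0 along -0.9 F [ 0.7  1.5 12.9] Ft 7.93 T [ 0.46 -0.26  0.08] w 0.214 zax [ 0.028 -0.012 -1.   ]
[]
t 15.15 th -2.701 r 40.2 along -0.9 F [-0.1  1.3 16.2] Ft 6.75 T [0.44 0.19 0.12] w 0.213 zax [ 0.027 -0.012 -1.   ]
[]
[ 604.58501333 -155.72964143  104.63493825]
```

```bash
H="python3 -m handwheel"
$H '[[1,0,0.29,0.12,0],[1,0,0.59,0.22,0],[1,0,0.9,0.3,0],[1,0,1.21,0.36,0]]' >/dev/null; python3 w.py -1
$H '[[1,0,0.32,0.04,0],[1,0,0.64,0.06,0],[1,0,0.96,0.05,0],[1,0,1.27,0.01,0]]' >/dev/null; python3 w.py -1
$H '[[1,0,0.32,-0.05,0],[1,0,0.63,-0.13,0],[1,0,0.93,-0.24,0],[1,0,1.22,-0.36,0]]' >/dev/null; python3 w.py -1
$H '[[1,0,0.29,-0.14,0],[1,0,0.56,-0.31,0],[1,0,0.82,-0.5,0],[1,0,1.06,-0.7,0]]' >/dev/null; python3 w.py -1
```

```text
t 15.55 th -2.936 r 40.1 along -0.8 F [-4.5  1.1 14.3] Ft 6.97 T [0.29 1.01 0.12] w 0.216 zax [ 0.02  -0.013 -1.   ]
[]
t 15.95 th -3.114 r 40.1 along -0.7 F [-5.8 -0.   9.1] Ft 5.94 T [0.03 1.35 0.17] w 0.215 zax [ 0.008 -0.015 -1.   ]
[]
t 16.35 th 3.071 r 39.8 along -0.6 F [-7.  -0.9 -1.4] Ft 7.14 T [-0.24  1.34  0.18] w 0.211 zax [-0.01  -0.016 -1.   ]
[]
t 16.75 th 2.980 r 39.1 along -0.6 F [ -1.5  -3.4 -25.1] Ft 6.19 T [-0.61  0.15  0.19] w 0.214 zax [-0.025 -0.017 -1.   ]
[]
```

```bash
H="python3 -m handwheel"
$H '[[1,0,0.36,0.02,0],[1,0,0.72,-0.03,0],[1,0,1.1,-0.1,0],[1,0,1.45,-0.2,0]]' >/dev/null; python3 w.py -1 4 .08
```

```text
t 17.15 th 2.650 r 39.9 along -0.5 F [-12.   -0.6  11.9] Ft 4.87 T [-0.1   2.52  0.26] w 0.211 zax [-0.03  -0.018 -0.999]
[[0.0, 0.28, -0.16], [0.0, 0.53, -0.35], [0.0, 0.77, -0.57], [0.0, 0.99, -0.8]]
```

```bash
H="python3 -m handwheel"
$H '[[1,0,0.28,-0.15,0],[1,0,0.54,-0.32,0],[1,0,0.8,-0.53,0],[1,0,1.02,-0.75,0]]' >/dev/null; python3 w.py -1 4 .08
```

```text
t 17.55 th 2.349 r 39.4 along -0.4 F [-5.7 -1.3  0.4] Ft 3.77 T [-0.19  1.35  0.2 ] w 0.216 zax [-0.034 -0.018 -0.999]
[[0.0, 0.25, -0.21], [-0.0, 0.44, -0.47], [-0.0, 0.6, -0.74], [-0.0, 0.74, -1.03]]
```

```bash
H="python3 -m handwheel"
$H '[[1,0,0.23,-0.22,0],[1,0,0.44,-0.47,0],[1,0,0.62,-0.74,0],[1,0,0.78,-1.02,0]]' >/dev/null; python3 w.py -1
$H '[[1,0,0.13,-0.28,0],[1,0,0.26,-0.58,0],[1,0,0.35,-0.88,0],[1,0,0.42,-1.19,0]]' >/dev/null; python3 w.py -1
$H '[[1,0,0.04,-0.31,0],[1,0,0.06,-0.63,0],[1,0,0.06,-0.95,0],[1,0,0.02,-1.27,0]]' >/dev/null; python3 w.py -1 4 .08
```

```text
t 17.95 th 2.037 r 39.3 along -0.3 F [-6.1 -1.4  0.6] Ft 2.23 T [-0.26  1.34  0.19] w 0.210 zax [-0.037 -0.019 -0.999]
[]
t 18.35 th 1.725 r 39.2 along -0.3 F [-6.  -1.5 -2.7] Ft 3.64 T [-0.29  1.28  0.22] w 0.212 zax [-0.04  -0.019 -0.999]
[]
t 18.75 th 1.406 r 39.2 along -0.3 F [-5.6 -2.3 -2.7] Ft 1.67 T [-0.31  1.05  0.25] w 0.211 zax [-0.042 -0.019 -0.999]
[[-0.0, 0.0, -0.33], [-0.01, -0.1, -0.63], [-0.01, -0.23, -0.92], [-0.02, -0.38, -1.21]]
```

```bash
H="python3 -m handwheel"
$H '[[1,0,-0.05,-0.31,0],[1,0,-0.13,-0.62,0],[1,0,-0.24,-0.92,0],[1,0,-0.38,-1.21,0]]' >/dev/null; python3 w.py -1
$H '[[1,0,-0.14,-0.28,0],[1,0,-0.3,-0.55,0],[1,0,-0.49,-0.81,0],[1,0,-0.7,-1.05,0]]' >/dev/null; python3 w.py -1
$H '[[1,0,-0.22,-0.22,0],[1,0,-0.46,-0.42,0],[1,0,-0.73,-0.6,0],[1,0,-1,-0.76,0]]' >/dev/null; python3 w.py -1 4 .08
```

```text
t 19.15 th 1.084 r 39.3 along -0.3 F [-4.8 -1.5 -4.3] Ft 1.50 T [-0.35  0.81  0.22] w 0.212 zax [-0.043 -0.019 -0.999]
[]
t 19.55 th 0.762 r 39.7 along -0.3 F [-4.4 -2.5 -8.5] Ft 2.39 T [-0.46  0.74  0.24] w 0.213 zax [-0.045 -0.02  -0.999]
[]
t 19.95 th 0.442 r 40.0 along -0.4 F [ -1.9  -2.6 -12.2] Ft 3.09 T [-0.51  0.35  0.25] w 0.214 zax [-0.045 -0.02  -0.999]
[[-0.0, -0.3, -0.11], [-0.01, -0.61, -0.19], [-0.01, -0.92, -0.26], [-0.02, -1.24, -0.29]]
```

```bash
H="python3 -m handwheel"
$H '[[1,0,-0.3,-0.11,0],[1,0,-0.61,-0.19,0],[1,0,-0.92,-0.25,0],[1,0,-1.24,-0.27,0]]' >/dev/null; python3 w.py -1
$H '[[1,0,-0.32,-0.01,0],[1,0,-0.64,0.01,0],[1,0,-0.96,0.06,0],[1,0,-1.27,0.14,0]]' >/dev/null; python3 w.py -1 4 .08
```

```text
t 20.35 th 0.147 r 40.3 along -0.5 F [  2.5  -2.7 -11.6] Ft 3.57 T [-0.53 -0.6   0.18] w 0.212 zax [-0.042 -0.02  -0.999]
[]
t 20.75 th -0.114 r 40.5 along -0.6 F [ 6.7 -3.1 -9.8] Ft 4.77 T [-0.39 -1.33  0.19] w 0.215 zax [-0.037 -0.02  -0.999]
[[-0.0, -0.31, 0.11], [-0.0, -0.61, 0.2], [-0.01, -0.91, 0.31], [-0.01, -1.2, 0.45]]
```

```bash
H="python3 -m handwheel"
$H '[[1,0,-0.32,0.1,0],[1,0,-0.64,0.18,0],[1,0,-0.95,0.28,0],[1,0,-1.26,0.42,0]]' >/dev/null; python3 w.py -1 4 .08
$H '[[1,0,-0.3,0.15,0],[1,0,-0.6,0.31,0],[1,0,-0.88,0.5,0],[1,0,-1.15,0.7,0]]' >/dev/null; python3 w.py -1 4 .08
```

```text
t 21.15 th -0.328 r 40.7 along -0.7 F [ 8.7 -1.4 -9.7] Ft 4.62 T [-0.27 -1.9   0.11] w 0.211 zax [-0.026 -0.02  -0.999]
[[0.0, -0.27, 0.19], [-0.0, -0.56, 0.33], [-0.0, -0.83, 0.5], [-0.0, -1.08, 0.69]]
t 21.55 th -0.489 r 40.5 along -0.8 F [ 8.4 -1.4 -1.3] Ft 6.37 T [-0.14 -1.51  0.15] w 0.208 zax [-0.013 -0.019 -1.   ]
[[0.0, -0.25, 0.21], [0.0, -0.51, 0.4], [0.0, -0.75, 0.6], [0.01, -0.98, 0.83]]
```

```bash
H="python3 -m handwheel"
$H '[[1,0,-0.28,0.22,0],[1,0,-0.55,0.42,0],[1,0,-0.82,0.65,0],[1,0,-1.08,0.9,0]]' >/dev/null; python3 w.py -1 4 .08
$H '[[1,0,-0.24,0.28,0],[1,0,-0.46,0.55,0],[1,0,-0.66,0.84,0],[1,0,-0.84,1.13,0]]' >/dev/null; python3 w.py -1 4 .08
```

```text
t 21.95 th -0.660 r 40.2 along -0.9 F [2.6 0.4 5.1] Ft 5.24 T [ 0.05 -0.84  0.11] w 0.211 zax [-0.001 -0.02  -1.   ]
[[0.0, -0.23, 0.22], [0.01, -0.46, 0.45], [0.01, -0.66, 0.69], [0.01, -0.85, 0.95]]
t 22.35 th -0.956 r 40.1 along -1.0 F [-2.2 -1.  10. ] Ft 6.79 T [0.01 0.4  0.13] w 0.211 zax [-0.    -0.021 -1.   ]
[[0.0, -0.17, 0.27], [0.01, -0.32, 0.55], [0.01, -0.45, 0.85], [0.02, -0.55, 1.15]]
```

```bash
H="python3 -m handwheel"
$H '[[1,0,-0.18,0.29,0],[1,0,-0.34,0.59,0],[1,0,-0.48,0.9,0],[1,0,-0.6,1.2,0]]' >/dev/null; python3 w.py -1 4 .08
$H '[[1,0,-0.1,0.33,0],[1,0,-0.18,0.66,0],[1,0,-0.24,1,0],[1,0,-0.28,1.32,0]]' >/dev/null; python3 w.py -1 4 .08
cat > an.py <<'E'
from h import *
import json
L=[json.loads(l) for l in open("log.jsonl") if l.strip()][1:]
C=np.array(json.load(open("C.json")))
e=np.array([np.cos(.2137),np.sin(.2137),0]);k=np.array([0,0,1.]);f=np.array([-e[1],e[0],0])
def g(l):
    R=np.array(l["R"]);return np.array(l["pos"])-19*R[:,2]-C-19*k
G=np.array([g(l) for l in L]);th=np.arctan2(G@e,G@k);d=np.array([l["d"] for l in L])
F=np.array([l["F"] for l in L]);T=np.array([l["T"] for l in L])
u=np.outer(np.cos(th),e)-np.outer(np.sin(th),k);Ft=(F*u).sum(1);rad=np.outer(np.sin(th),e)+np.outer(np.cos(th),k);Fr=(F*rad).sum(1)
# horizontal force from moment about sensor: T.f = lever*Fe
Fe=F@e;Tf=T@f;A=np.linalg.lstsq(np.c_[Fe,F@k,np.ones(len(Fe))],Tf,rcond=None);print("lever fit",A[0],np.std(Tf-np.c_[Fe,F@k,np.ones(len(Fe))]@A[0]))
def fit(y,m,bias=False,rr=False):
    cols=[np.sin(th),np.cos(th),d]
    if rr: cols.append(d*np.abs(Fr))
    X=np.c_[tuple(cols)][m];b=np.linalg.lstsq(X,y[m],rcond=None)[0];res=y[m]-X@b
    cov=np.linalg.inv(X.T@X)*res.var()
    # Ft = A sin(th+dl): A cos dl, A sin dl
    dl=np.arctan2(b[1],b[0]);print("A %.2f"%np.hypot(b[0],b[1]),"drag",b[2:].round(2),"down th %.3f"%((np.pi-dl+np.pi)%(2*np.pi)-np.pi),"sd",res.std().round(2),"err~%.3f"%(np.sqrt(cov[0,0])/np.hypot(b[0],b[1])))
    return res
a=np.ones(len(th),bool);i=np.arange(len(th))
for m in(a,d>0,d<0,np.abs(Fr)<8):fit(Ft,m)
r0=fit(Ft,a,rr=True)
Fe2=-(Tf-A[0][2])/(-A[0][0]);Ft2=Fe2*np.cos(th)-F@k*np.sin(th);fit(Ft2,a);fit((Ft+Ft2)/2,a)
if 0: print(np.c_[th,d,Ft,Fr,r0].round(2))
E
python3 an.py
```

```text
t 22.75 th -1.228 r 40.1 along -1.0 F [ 0.8 -1.   8.5] Ft 8.22 T [0.07 0.06 0.11] w 0.212 zax [ 0.002 -0.021 -1.   ]
[[0.01, -0.09, 0.31], [0.01, -0.15, 0.62], [0.02, -0.2, 0.94], [0.02, -0.22, 1.26]]
t 23.15 th -1.511 r 40.1 along -1.0 F [-0.2 -0.4  7.8] Ft 7.77 T [0.12 0.15 0.13] w 0.215 zax [ 0.003 -0.021 -1.   ]
[[0.01, 0.0, 0.32], [0.01, 0.02, 0.64], [0.02, 0.07, 0.96], [0.03, 0.14, 1.27]]
lever fit [-0.20567184  0.0006281  -0.02060985] 0.11328498995428314
A 3.12 drag [-5.23] down th -0.429 sd 0.53 err~0.034
A 3.16 drag [-5.2] down th -0.499 sd 0.46 err~0.037
A 3.12 drag [-5.26] down th -0.356 sd 0.57 err~0.058
A 3.25 drag [-5.2] down th -0.428 sd 0.53 err~0.035
A 3.12 drag [-5.29  0.01] down th -0.426 sd 0.53 err~0.034
A 3.05 drag [-5.38] down th -0.433 sd 0.42 err~0.027
A 3.09 drag [-5.3] down th -0.431 sd 0.44 err~0.028
```

The fit puts the heavy side down at a handle angle of about -0.43 rad. The forward turn gives -0.50, the reverse turn -0.36 and both together -0.43. I'll pass through that zone both ways for more readings, then settle.

```bash
H="python3 -m handwheel"
$H '[[1,0,0.05,-0.31,0],[1,0,0.12,-0.62,0],[1,0,0.2,-0.92,0],[1,0,0.33,-1.22,0]]' >/dev/null; python3 w.py 1
$H '[[1,0,0.13,-0.28,0],[1,0,0.28,-0.56,0],[1,0,0.45,-0.82,0],[1,0,0.64,-1.07,0]]' >/dev/null; python3 w.py 1 4 .08
```

```text
t 23.55 th -1.206 r 40.2 along -0.9 F [ 1.2 -2.2 -3.3] Ft -2.85 T [-0.36 -0.18  0.11] w 0.215 zax [ 0.001 -0.022 -1.   ]
[]
t 23.95 th -0.908 r 40.3 along -0.9 F [ 1.2 -3.7 -4.7] Ft -3.47 T [-0.46 -0.14  0.15] w 0.209 zax [-0.    -0.022 -1.   ]
[[-0.0, 0.23, -0.22], [-0.01, 0.46, -0.45], [-0.01, 0.7, -0.66], [-0.01, 0.96, -0.85]]
```

```bash
H="python3 -m handwheel"
$H '[[1,0,0.21,-0.23,0],[1,0,0.44,-0.44,0],[1,0,0.68,-0.63,0]]' >/dev/null; python3 w.py 1 3 .08
```

```text
t 24.25 th -0.701 r 40.3 along -0.9 F [-1.8 -3.4 -3.9] Ft -4.47 T [-0.48  0.4   0.14] w 0.212 zax [-0.003 -0.022 -1.   ]
[[-0.0, 0.27, -0.18], [-0.0, 0.54, -0.35], [-0.0, 0.82, -0.51]]
```

```bash
H="python3 -m handwheel"
$H '[[1,0,0.27,-0.18,0],[1,0,0.55,-0.34,0],[1,0,0.84,-0.48,0]]' >/dev/null; python3 w.py 1 3 .08
$H '[[1,0,0.3,-0.1,0],[1,0,0.61,-0.18,0],[1,0,0.93,-0.23,0]]' >/dev/null; python3 w.py 1 3 .08
$H '[[1,0,0.32,-0.03,0],[1,0,0.65,-0.03,0],[1,0,0.98,0,0]]' >/dev/null; python3 w.py 1 3 .08
```

```text
t 24.55 th -0.483 r 40.3 along -0.9 F [-5.2 -2.4 -1. ] Ft -5.39 T [-0.44  0.98  0.15] w 0.214 zax [-0.006 -0.023 -1.   ]
[[0.0, 0.3, -0.12], [0.0, 0.6, -0.23], [0.0, 0.9, -0.33]]
t 24.85 th -0.267 r 40.1 along -0.8 F [-6.6 -3.1  4. ] Ft -5.76 T [-0.36  1.39  0.23] w 0.208 zax [-0.01  -0.023 -1.   ]
[[0.0, 0.31, -0.07], [0.0, 0.63, -0.12], [0.01, 0.95, -0.14]]
t 25.15 th -0.035 r 40.0 along -0.8 F [-6.  -2.4  5.8] Ft -6.14 T [-0.3   1.32  0.22] w 0.212 zax [-0.011 -0.024 -1.   ]
[[0.0, 0.32, -0.0], [0.01, 0.64, 0.02], [0.01, 0.96, 0.07]]
```

Now back through, in reverse.

```bash
H="python3 -m handwheel"
$H '[[1,0,-0.34,0.05,0],[1,0,-0.68,0.1,0],[1,0,-1.02,0.16,0]]' >/dev/null; python3 w.py -1 3 .08
$H '[[1,0,-0.34,0.1,0],[1,0,-0.66,0.2,0],[1,0,-1,0.3,0]]' >/dev/null; python3 w.py -1 3 .08
$H '[[1,0,-0.32,0.15,0],[1,0,-0.64,0.3,0],[1,0,-0.95,0.48,0]]' >/dev/null; python3 w.py -1 3 .08
python3 an.py
```

```text
t 25.45 th -0.195 r 40.4 along -0.8 F [ 6.6 -2.3 -5.7] Ft 4.77 T [-0.3  -1.33  0.11] w 0.212 zax [-0.002 -0.023 -1.   ]
[[0.0, -0.3, 0.12], [-0.0, -0.61, 0.22], [0.0, -0.9, 0.34]]
t 25.75 th -0.331 r 40.4 along -0.8 F [ 8.7 -1.9 -5.3] Ft 5.91 T [-0.27 -1.6   0.08] w 0.211 zax [ 0.008 -0.022 -1.   ]
[[0.0, -0.29, 0.15], [0.0, -0.57, 0.29], [0.0, -0.85, 0.45]]
t 26.05 th -0.462 r 40.1 along -1.0 F [ 5.2 -1.3  1.4] Ft 4.95 T [-0.03 -1.11  0.09] w 0.215 zax [ 0.019 -0.022 -1.   ]
[[0.0, -0.28, 0.16], [0.0, -0.55, 0.33], [0.01, -0.8, 0.52]]
lever fit [-0.20481724  0.00051264 -0.01469154] 0.10874770697305407
A 3.12 drag [-5.24] down th -0.419 sd 0.52 err~0.032
A 3.17 drag [-5.17] down th -0.483 sd 0.43 err~0.033
A 3.11 drag [-5.26] down th -0.355 sd 0.57 err~0.058
A 3.23 drag [-5.23] down th -0.414 sd 0.51 err~0.032
A 3.12 drag [-5.29  0.01] down th -0.416 sd 0.51 err~0.032
A 3.06 drag [-5.37] down th -0.419 sd 0.39 err~0.024
A 3.09 drag [-5.3] down th -0.419 sd 0.42 err~0.026
```

```bash
cat > now.py <<'E'
from h import *
import json
C=np.array(json.load(open("C.json")));s,M=st();e=np.array([np.cos(.2137),np.sin(.2137),0])
g=s["tcp_pos"]-19*M[:,2]-C-[0,0,19];print("t",s["clock"],"theta %.3f"%np.arctan2(g@e,g[2]),"F",s["contact_force"].round(1),"qd",np.abs(s["qd"]).max().round(3),"w",s["grip_width"])
E
python3 now.py
python3 -m handwheel '[[1,0,0.15,-0.05,0],[1,0,0.15,-0.05,0],[1,0,0.15,-0.05,0],[1,0,0.15,-0.05,0],[1,0,0.15,-0.05,0],[1,0,0.15,-0.05,0]]' >/dev/null; python3 now.py
```

```text
t 26.05 theta -0.468 F [ 5.2 -1.3  1.4] qd 0.078 w 0.21490136444958685
t 26.65 theta -0.440 F [-2.5 -3.1 -0.6] qd 0.002 w 0.2136454371388325
```

```bash
python3 -m handwheel '[[1,0,0.12,-0.05,0],[1,0,0.12,-0.05,0],[1,0,0.12,-0.05,0],[1,0,0.12,-0.05,0],[1,0,0.12,-0.05,0],[1,0,0.12,-0.05,0],[1,0,0.12,-0.05,0],[1,0,0.12,-0.05,0]]' >/dev/null; python3 now.py
python3 -c "
from h import *
for n in('scene','top'):
    im=r.read_camera(n);cv2.imwrite(f'pics/{n}9.png',im)
a=cv2.imread('pics/scene9.png')[140:320,130:350];cv2.imwrite('pics/s9z.png',cv2.resize(cv2.convertScaleAbs(a,alpha=1.8),None,fx=3.3,fy=3.3))
a=cv2.imread('pics/top9.png')[140:290,190:440];cv2.imwrite('pics/t9z.png',cv2.resize(cv2.convertScaleAbs(a,alpha=1.6),None,fx=3.2,fy=3.2))
";python3 now.py
```

```text
t 27.45 theta -0.437 F [-4.9 -3.8 -1.5] qd 0.001 w 0.21097085479551236
t 27.55 theta -0.438 F [-4.5 -2.6 -1.2] qd 0.002 w 0.2148360659189117
```

View pics/s9z.png

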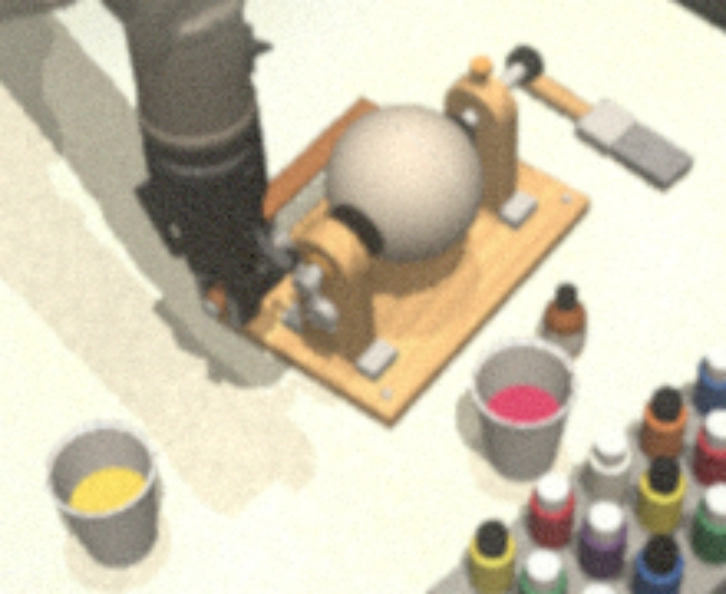

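View pics/t9z.png

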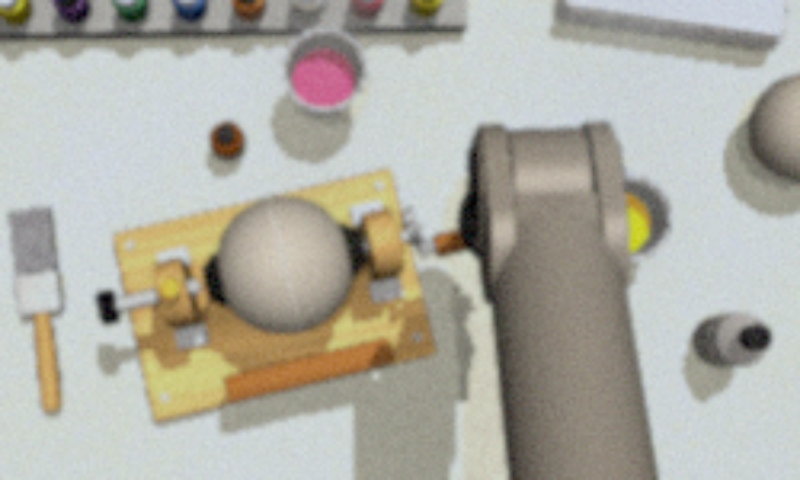

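The grip holds, the crank is still, and every bystander is at its original pixel position: magenta cup (325,72), bottle (228,140), brush (40,310), glue bottle (745,337), and the yellow cup unmoved in the scene view. I'll hand in.

```bash
python3 -c "
from h import *
r.sign_off()"; python3 now.py
```

```text
the job is handed in; nothing more can be done
the job is handed in; nothing more can be done
```

The job is handed in with the gripper still on the crank handle and the ball held still, heavy side down to within a few degrees by my estimate.

**What I did:** I gripped the handle near its outer end and turned it about one full turn each way. That carried the heavy side over the top once in each direction. I then swept both ways through the "down" zone again and stopped there.

**Where the heavy side is:** The force fit gave a drag of about 5.2 N and an imbalance of about 3.1 N at the handle. It puts the heavy side straight down at a spindle angle of -0.42 ± 0.03 rad.
- **Disagreement:** turning one way gave -0.48 rad and the other -0.36 rad, so I used the combined value.
- **Final angle:** about -0.44 rad, roughly 1° from the estimate. A last nudge did not close that gap.

**Last checks:**
- The arm was still and the grip firm, with about 5 N resting on the tool.
- In the last pictures the cups, bottles and brush had not visibly moved, and the gripper was clear of the ball. The arm hid part of the yellow cup in the top view, but the scene view showed it in place.
- Sideways force peaked near 29 N in the readings I took, so within the limits there.
- The clock stood at about 27.6 s of the 72 s.
- My reading after hand-in was refused, so the held second afterwards is not measured.

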